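Stand a spacer post upright in its holder with the tipping chute

ROBOT

A 6-joint arm with a two-finger parallel gripper is mounted at the origin on a cart in front of the work surface, level with it; the furniture and walls round the work are solid. World frame = base frame: x ahead of the robot, y to its left, z up, the work surface at z = 0. Lengths are in m, angles in rad, forces in N, time in s.
With the tool pointing down it reaches from about 0.35 to 0.975 m from the base axis. Payload 4.9 kg.
Tool frame: the origin (TCP) lies midway between the tips of the shut fingers; the grasp point (between the pads) lies 19 mm behind it; z points along the fingers, y is the line along which they close (so a half turn about z gives the same grasp; the last joint's range is limited). The gripper opens to 85 mm and grips with 20 to 120 N. Pads are 22 mm wide; open, the fingers measure 114 mm over their backs; the gripper's body (76 mm by 85 mm) begins 54 mm behind the grasp point. The pads swing forward as they close: fully open they stand 13 mm farther back than shut.
Start: joints at [1.03, 0.053, 1.613, -0, 1.476, -0.119], TCP at [0.256, 0.57, 0.21] pointing down, gripper open.
Joint ranges: [-3.01, 3.01], [-1.01, 2.22], [0.06, 2.58], [-1.02, 4.17], [0.09, 2.62], [-3.14, 3.14]. Speed limits (rad/s): [2.57, 2.57, 3.14, 3.14, 3.14, 3.14].

INTERFACE

Orientations are given as a rotation vector (axis times angle).
In Python, from station import ctrl, optics, job gives the robot as it stands.
- The arm moves only by the shell command python3 -m jog 'ROWS' [OPENING] [FORCE]. ROWS is JSON, a list of rows, each a list of 2 entries, a list of its own where there are three numbers: the shift along the tool's x, y, z in m, then the turn, a rotation vector about the tool's x, y, z in rad. A call has 1 to 5 rows; each row is the pose to reach, as a shift and turn from the pose commanded when the call began, along the tool's axes at that moment; what a row does not reach only later rows make up. A row lasts 1/10 s, in which the tool goes at most 50 mm and 8.59 degrees, less where a joint would pass 70% of its speed; a pose out of reach is approached as far as the arm can. A call with a gripper value outside its range is refused whole. OPENING is the opening, from 0 (shut) to 1 (fully open), set as the call begins (- or left out, the last holds). The fingers move at their own pace and stop on an object; FORCE is the grip in N (left out, the last holds). Time passes only in rows, so rows that repeat a pose let the fingers close. It gives the time, the measured TCP pose, the force, the opening and the grip force at its end, in the units of the state.
- ctrl.get_obs(): the state, without advancing time (a new reading comes with each control period).
- optics.get_image(name): name is "scene" or "top" or "wrist"; returns a dict with "image" (480x640x3 uint8, blue, green, red), "fx", "fy", "cx", "cy" (pixels), "rvec" (rotation vector, rad) and "tvec" (3), from world to camera coordinates, as OpenCV has them; the wrist camera has in their place "mount" (4x4, takes a point from camera to tool coordinates, whose origin is the TCP and whose axes are the flange's). Camera axes: x right, y down, z forward; pixel columns grow to the right and rows downward; lengths in m; the calibration is good to about 2 mm. A picture is of the moment at which its call begins: read the wrist's pose just before it. There is no depth.
- job.finish_job(): hands the job in; it is judged then, once.
The state is a dict: "t": time; "q": joint angles; "dq": joint speeds; "effort": joint torques, N m; "tool_pos": TCP position; "tool_rot": TCP orientation; "contact_force": force on the tool from outside, world axes, zero at the start; "wrist_torque": the same for the moment, N m; "opening": finger opening in m; "grip_force": force on a finger pad.
Only numpy, scipy, OpenCV 4.12 (cv2) and the standard library are available. Lean on these libraries where they do the work, as an engineer would, in place of code of your own. Each camera call takes 0.05 s, during which the arm holds its last target. There are 200 camera calls.

TASK

Lay the long spacer post in the tipping chute and push the holder by its knob all the way in under the chute's mouth. Then raise the chute by its bar as far as it goes so that the post drops end-down into the holder, lower the chute back to level by hand without letting it drop, and draw the holder all the way out again with the post standing in it. Leave the two short posts where they lie.

Things in the scene. Friction and masses are not known exactly. Their poses are not given: they have to be found in the camera images.
- long_post: the long spacer post: plain aluminium square bar 22 x 22 mm, 110 mm long including a round spigot (diameter 16, length 8 mm) at each end, both ends alike; about 0.13 kg, slides easily in chute and holder. Origin at its centre, y along its length. It lies flat on the bench (centre 11 mm up) near the front edge, in a row with the two short posts in any order.
- short_post_a: a short spacer post, same 22 x 22 mm section and spigots but 70 mm long; origin at its centre, y along its length. Not to be moved (30 mm is too much).
- short_post_b: the second short spacer post, like the first. Not to be moved (30 mm is too much).
- loader: the fixed loading stand: grey base plate 100 x 400 x 8 mm with two upright cheeks (x = +-38 mm, y -48 to +32 mm, top 183 mm up) that carry the chute. Origin on the bench right under the hinge; z up, +y to the chute's tail with the bar, -y to its mouth and the way the holder is drawn out, x across. Place and yaw vary.
- chute (a joint): angle of the chute: 0 level (resting on its stop), grows as the tail with the bar is raised, 1.5 rad (nearly upright, tail on top) at its other stop. The hinge is light (about 1.5 N at the bar); left alone the chute falls back level. Falling faster than 4 rad/s counts as dropped.
- chute_hinge (a point): point on the chute's hinge axis (the loader's x), 165 mm above the bench, midway between the cheeks. The bar travels on a circle of 172 mm radius about it: at angle a it is at loader y = 172 cos a mm, 165 + 172 sin a mm above the bench. A fixed curved shoe before the mouth keeps a post from sliding out until the chute is tipped beyond about 1.25 rad.
- chute_bed (a point): point on the chute's flat floor for the post's middle (18 mm either way along y is fine); turns with the chute, y to the tail, z up from the floor, which is 154 mm above the bench when level. Channel open on top, 30 mm wide inside, walls 22 mm high, but cut away (floor 18 mm wide) 30 mm either way along y for the fingers. Tail wall at 73 to 77 mm.
- chute_bar (a point): middle of the chute's lifting bar: black round bar, 12 mm diameter, along the loader's x, 64 mm clear between its two side arms; 34 mm clear of the chute's tail wall. Turns with the chute.
- holder (a joint): how far the holder is drawn out: 0 fully in under the chute's mouth (against its stop), 0.09 m fully out (against its stop). It slides along the loader's -y as the value grows; sliding takes about 2 N and it stays where it is left.
- holder_in (a point): centre of the floor of the holder's pocket, z up, axes as the loader's. Square black pocket 32 x 32 mm inside (29 mm at the throat) with a flared mouth, rim about 71 mm above this floor (86 mm above the bench); the floor is about 15 mm above the bench. A post standing in it has its centre 55 mm above this point and sticks out of the rim by about 39 mm.
- holder_knob (a point): point on the axis of the holder's upright steel handle (diameter 16 mm; a black cap of 20 mm diameter sits on top of it, from 17 to 23 mm above this point), 125 mm from the pocket's centre along the loader's -y; this point is about 59 mm above the bench. Pinch it from above or push it. It slides with the holder.
Not all that is in view belongs to the job. What is shaped like the long_post but red is not meant.

How it is judged:
By the outcome, as a careful person would: the job done as asked, in the order asked, and still so for the second after the job is handed in, with the robot touching nothing.
It also fails if it takes over 72 s, if anything falls off the work surface, if the arm or the gripper's body presses on something with over 40 N, if the wrist force passes 120 N, or if a joint passes its speed limit or range.

## Working session

There is one attempt and no reset: what is moved stays moved. The work goes in short steps, Python scripts to look and compute and a shell command to move; the robot and the scene stay as the last step left them, time stands still between calls to the robot, and variables do not carry over. Pictures are saved under pics/ and viewed, at most 10 in all, crops included, and the job is handed in when it is done.

```bash
ls; mkdir -p pics; python3 - <<'E'
from station import ctrl, optics
import cv2,numpy as np
o=ctrl.get_obs();print(o)
for n in ("scene","top"):
    d=optics.get_image(n);cv2.imwrite(f"pics/{n}0.png",d["image"])
    print(n,{k:v for k,v in d.items() if k!="image"})
E
```

```text
pics
{'t': 0.0, 'q': array([ 1.02998337e+00,  5.33444200e-02,  1.61424727e+00,  1.41429312e-05,
        1.47603464e+00, -1.19006277e-01]), 'dq': array([-3.95811524e-04, -1.25984047e-04, -1.82953556e-03,  2.69403183e-05,
        2.11194092e-03, -3.63277549e-05]), 'effort': array([-2.30029109e-04, -3.93687665e+01, -3.70173991e+01,  2.47909085e-06,
        7.35634938e-03, -8.72301740e-06]), 'tool_pos': array([0.25554041, 0.56965371, 0.2085987 ]), 'tool_rot': array([-6.57532472e-01, -3.07132278e+00,  3.01440415e-03]), 'contact_force': array([-0.03031693, -0.65903117,  0.46810757]), 'wrist_torque': array([ 0.00806551, -0.0201244 , -0.01630873]), 'grip_force': 0.0, 'opening': 0.08552004387697831}
scene {'fx': 451.54985987304985, 'fy': 451.54985987304985, 'cx': 317.3804273019116, 'cy': 239.23489410613118, 'rvec': array([ 1.12092273, -2.4839633 ,  0.91166501]), 'tvec': array([0.38583753, 0.40805371, 0.69351957])}
top {'fx': 589.832461506383, 'fy': 589.832461506383, 'cx': 309.2071063512544, 'cy': 241.7087094600348, 'rvec': array([ 2.14004908, -2.15652911,  0.17071617]), 'tvec': array([0.00652464, 0.59262374, 1.10356729])}
```

View pics/scene0.png

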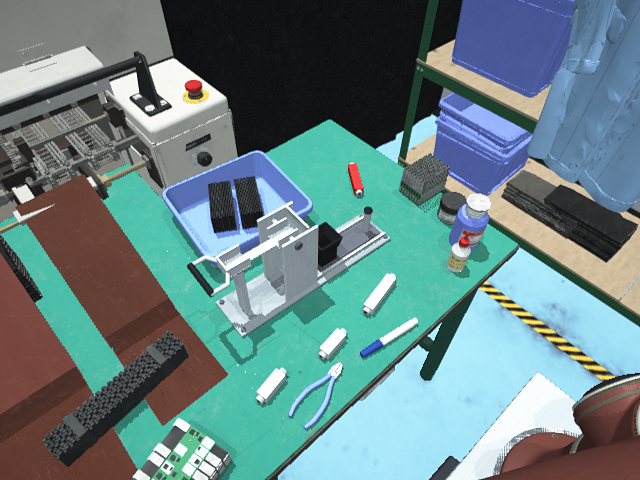

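View pics/top0.png

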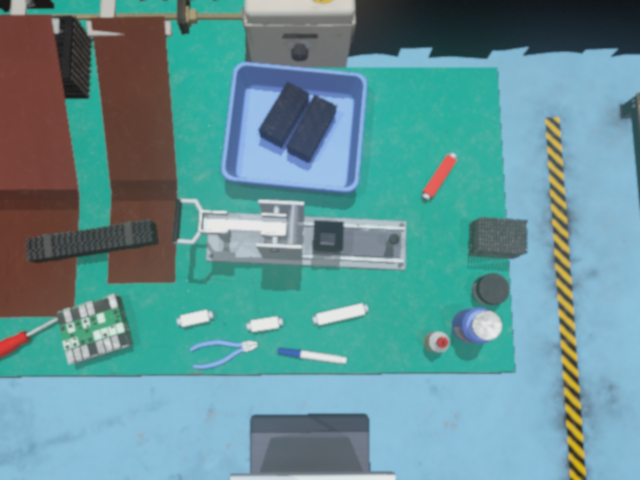

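The top view shows the long post at about (340,315) and the short posts at (195,319) and (265,325). The chute bar is at (178,222), the holder pocket at (328,236) and the knob at (392,240). The red decoy is at (440,176).

```bash
cat > h.py <<'E'
from station import ctrl, optics
import cv2,numpy as np
from scipy.spatial.transform import Rotation as R
def cast(d,uv,z,T=None):
    """pixels -> world points on plane z; T=world-from-camera 4x4 (wrist) or from rvec/tvec"""
    if T is None:
        Rw=R.from_rotvec(d["rvec"]).as_matrix(); T=np.eye(4); T[:3,:3]=Rw.T; T[:3,3]=-Rw.T@d["tvec"]
    uv=np.atleast_2d(np.asarray(uv,float)); r=np.c_[(uv[:,0]-d["cx"])/d["fx"],(uv[:,1]-d["cy"])/d["fy"],np.ones(len(uv))]@T[:3,:3].T
    return T[:3,3]+r*((z-T[2,3])/r[:,2])[:,None]
def proj(d,P):
    return cv2.projectPoints(np.atleast_2d(np.asarray(P,float)),d["rvec"],d["tvec"],np.array([[d["fx"],0,d["cx"]],[0,d["fy"],d["cy"]],[0,0,1.]]),None)[0][:,0]
def wrist():
    o=ctrl.get_obs(); d=optics.get_image("wrist"); W=np.eye(4); W[:3,:3]=R.from_rotvec(o["tool_rot"]).as_matrix(); W[:3,3]=o["tool_pos"]
    return o,d,W@d["mount"]
def delta(o,p,rot=None):
    """shift (tool axes) and turn from current pose to world p / rotation rot"""
    A=R.from_rotvec(o["tool_rot"]); s=A.inv().apply(np.asarray(p)-o["tool_pos"])
    return s.round(4), (A.inv()*rot).as_rotvec().round(4) if rot is not None else None
E
python3 - <<'E'
from h import *
np.set_printoptions(precision=4,suppress=True)
d=optics.get_image("top");im=d["image"];hsv=cv2.cvtColor(im,cv2.COLOR_BGR2HSV)
m=((hsv[...,1]<50)&(hsv[...,2]>185)).astype(np.uint8); m[:295]=0;m[345:]=0;m[:,:170]=0;m[:,380:]=0
for c in cv2.findContours(m,0,2)[0]:
    if cv2.contourArea(c)>100:
        r=cv2.minAreaRect(c);b=cv2.boxPoints(r);w=cast(d,b,.022);print("post",r,cast(d,r[0],.022)[0],np.linalg.norm(w[0]-w[1]),np.linalg.norm(w[1]-w[2]))
        c_=w.mean(0);ev=np.linalg.svd(w[:,:2]-c_[:2])[2][0];print(" axis",ev)
print("plate",cast(d,[[406,219],[406,268],[208,262],[213,216]],.008))
print("bar",cast(d,[[178,200],[178,243]],.171)); print("knob",cast(d,[393,239],.082)); print("pocket",cast(d,[328,236],.086))
print("tray",cast(d,[[240,64],[367,75],[358,192],[224,180]],.06))
s=optics.get_image("scene")
print("tool in top",proj(d,ctrl.get_obs()["tool_pos"]))
cr=lambda d,u0,v0,u1,v1,k:cv2.resize(d["image"][v0:v1,u0:u1],None,fx=k,fy=k,interpolation=cv2.INTER_CUBIC)
cv2.imwrite("pics/topcrop.png",cr(d,165,185,425,345,3))
E
```

```text
post ((264.33782958984375, 323.5270080566406), (12.001126289367676, 35.67457962036133), 80.53767395019531) [0.4359 0.0902 0.022 ] 0.06920737103198973 0.023161517120740365
 axis [-0.1535  0.9882]
post ((194.38233947753906, 317.4705810546875), (11.714245796203613, 35.90199279785156), 77.47119140625) [0.4487 0.2261 0.022 ] 0.06930384678576972 0.022761643883078074
 axis [-0.2056  0.9786]
post ((340.10955810546875, 313.47467041015625), (11.917553901672363, 55.765159606933594), 77.00537872314453) [ 0.4541 -0.0573  0.022 ] 0.10907085177247224 0.023086651688640093
 axis [ 0.2152 -0.9766]
plate [[ 0.6432 -0.1946  0.008 ]
 [ 0.5436 -0.1913  0.008 ]
 [ 0.5586  0.2038  0.008 ]
 [ 0.6519  0.1954  0.008 ]]
bar [[0.6488 0.2314 0.171 ]
 [0.573  0.2296 0.171 ]]
knob [[ 0.591  -0.1556  0.082 ]]
pocket [[ 0.597 -0.033  0.086]]
tray [[ 0.952   0.1381  0.06  ]
 [ 0.9276 -0.1166  0.06  ]
 [ 0.6874 -0.0936  0.06  ]
 [ 0.7129  0.167   0.06  ]]
tool in top [[-48.5597 440.2181]]
```

View pics/topcrop.png

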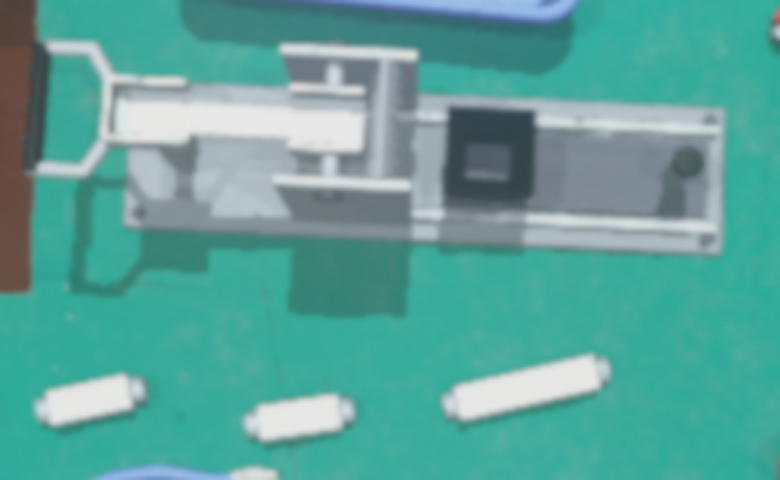

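The crop shows the level chute with its bar from (42,45) to (32,172). The pocket rim runs from (447,107) to (535,197), the knob cap is at (688,162), and the plate's front edge runs (125,228) to (718,253).

```bash
python3 - <<'E'
from h import *
np.set_printoptions(precision=4,suppress=True)
d=optics.get_image("top")
f=lambda u,v,z:cast(d,[165+u/3-.33,185+v/3-.33],z)[0]
c=[f(722,108,.008),f(718,253,.008),f(125,228,.008)];print("plate",c)
a=c[2]-c[1];a/=np.linalg.norm(a);print("axis front",a, "yaw",np.degrees(np.arctan2(-a[0],a[1])))
b=f(45,46,.165),f(33,172,.165);print("bar",b,(b[0]+b[1])/2)
k=f(688,162,.082);p=f(491,152,.086);print("knob",k,"pocket",p, np.linalg.norm((k-p)[:2]))
bar=(b[0]+b[1])/2;e=(bar-k);e[2]=0;L=np.linalg.norm(e);e/=L;print("bar-knob axis",e,np.degrees(np.arctan2(-e[0],e[1])))
h=bar-.172*e;print("hinge",h,"bed",h+.055*e,"pocket y",(p-h)@e,"knob y",(k-h)@e)
print("hinge from bosses",f(332,72,.165),f(330,174,.165)); print("plate centre y",((c[0]+c[1])/2+a*.2-h)@a)
# wrist pose: above point between; tool down, finger line y
o=ctrl.get_obs();print(R.from_rotvec(o["tool_rot"]).as_matrix())
E
```

```text
plate [array([ 0.6398, -0.1931,  0.008 ]), array([ 0.5417, -0.1873,  0.008 ]), array([0.5613, 0.2072, 0.008 ])]
axis front [0.0497 0.9988 0.    ] yaw -2.8481807879647243
bar (array([0.6501, 0.2298, 0.165 ]), array([0.5756, 0.2349, 0.165 ])) [0.6129 0.2324 0.165 ]
knob [ 0.5917 -0.1575  0.082 ] pocket [ 0.5982 -0.0336  0.086 ] 0.12409433977567581
bar-knob axis [0.0543 0.9985 0.    ] -3.1113929330723327
hinge [0.6035 0.0606 0.165 ] bed [0.6065 0.1156 0.165 ] pocket y -0.09440421657252739 knob y -0.2184984515166974
hinge from bosses [0.6335 0.0621 0.165 ] [0.5733 0.0632 0.165 ]
plate centre y -0.051148711710628784
[[-0.9124  0.4094 -0.0005]
 [ 0.4094  0.9124 -0.0008]
 [ 0.0001 -0.0009 -1.    ]]
```

```bash
python3 -m jog '[[[-0.15,-0.165,0.02],[0,0,0.6]],[[-0.15,-0.165,0.02],[0,0,0.6]],[[-0.15,-0.165,0.02],[0,0,0.6]],[[-0.15,-0.165,0.02],[0,0,0.6]],[[-0.15,-0.165,0.02],[0,0,0.6]]]' 0.7 30
python3 - <<'E'
from h import *
o=ctrl.get_obs();a=np.radians(12.4);X=np.c_[[np.sin(a),-np.cos(a),0],[np.cos(a),np.sin(a),0],[0,0,-1]]
print(R.from_rotvec(o["tool_rot"]).as_matrix().round(3));print(delta(o,[.454,-.057,.15],R.from_matrix(X)))
E
```

```text
t: 0.75
tool_pos: [0.3255, 0.3552, 0.1891]
tool_rot: [1.542, 2.736, -0.002]
contact_force: [1.4, 0.5, 0.0]
opening: 0.0597
grip_force: 0.0
[[-0.518  0.855 -0.   ]
 [ 0.855  0.518 -0.001]
 [-0.001 -0.001 -1.   ]]Traceback (most recent call last):
  File "<stdin>", line 3, in <module>
  File "scipy/spatial/transform/_rotation.pyx", line 1143, in scipy.spatial.transform._rotation.Rotation.from_matrix
ValueError: Non-positive determinant (left-handed or null coordinate frame) in rotation matrix 0: [[ 0.21473533  0.97667228  0.        ]
 [-0.97667228  0.21473533  0.        ]
 [ 0.          0.         -1.        ]].
```

```bash
cat >> h.py <<'E'
def down(deg):
    a=np.radians(deg);c,s=np.cos(a),np.sin(a);return R.from_matrix(np.c_[[-s,c,0],[c,s,0],[0,0,-1]])
E
python3 -m jog '[[[-0.23,-0.056,0.02],[0,0,0.33]],[[-0.23,-0.056,0.02],[0,0,0.33]],[[-0.23,-0.056,0.02],[0,0,0.33]],[[-0.23,-0.056,0.02],[0,0,0.33]],[[-0.23,-0.056,0.02],[0,0,0.33]]]'
python3 - <<'E'
from h import *
o=ctrl.get_obs();print(delta(o,[.454,-.057,.15],down(12.4)))
E
```

```text
t: 1.25
tool_pos: [0.3977, 0.1304, 0.1697]
tool_rot: [1.967, 2.449, 0.0]
contact_force: [-0.5, -0.2, -0.1]
opening: 0.0597
grip_force: 0.0
(array([-0.1952,  0.0145,  0.0198]), array([0.0007, 0.0005, 0.0012]))
```

```bash
python3 -m jog '[[[-0.195,0.0145,0.02],[0,0,0]],[[-0.195,0.0145,0.02],[0,0,0]],[[-0.195,0.0145,0.02],[0,0,0]],[[-0.195,0.0145,0.02],[0,0,0]],[[-0.195,0.0145,0.02],[0,0,0]]]'
python3 -m jog '[[[0,0,0],[0,0,0]],[[0,0,0],[0,0,0]]]'
python3 - <<'E'
from h import *
o,d,T=wrist();cv2.imwrite("pics/w1.png",d["image"]);print(o["tool_pos"])
hsv=cv2.cvtColor(d["image"],cv2.COLOR_BGR2HSV)
m=((hsv[...,1]<50)&(hsv[...,2]>185)).astype(np.uint8)
for c in cv2.findContours(m,0,2)[0]:
    if cv2.contourArea(c)>800:
        r=cv2.minAreaRect(c);w=cast(d,cv2.boxPoints(r),.022,T)[:,:2];p=w.mean(0);ev=np.linalg.svd(w-p)[2][0];l=sorted([np.linalg.norm(w[0]-w[1]),np.linalg.norm(w[1]-w[2])])
        print(r,p,np.round(l,4),"closing angle",np.degrees(np.arctan2(ev[1],ev[0]))-90)
E
```

```text
t: 1.75
tool_pos: [0.4543, -0.0588, 0.1493]
tool_rot: [1.974, 2.444, -0.002]
contact_force: [-0.4, 0.8, 0.6]
opening: 0.0598
grip_force: 0.0
t: 1.95
tool_pos: [0.4537, -0.0537, 0.1497]
tool_rot: [-1.964, -2.451, -0.0]
contact_force: [-0.2, 0.2, -0.6]
opening: 0.0598
grip_force: 0.0
[ 0.45372921 -0.05368876  0.14973005]
((315.0, 227.5), (107.0, 24.0), 90.0) [ 0.45564093 -0.05930923] [0.0205 0.1002] closing angle -167.3869804459979
((231.8486328125, 165.50457763671875), (16.66617774963379, 101.43380737304688), 16.699243545532227) [ 0.37420731 -0.0207165 ] [0.0132 0.0864] closing angle -188.4623272310641
((604.83349609375, 21.13796615600586), (38.765201568603516, 51.191680908203125), 11.689369201660156) [0.63169013 0.14675436] [0.0296 0.0323] closing angle -136.2253534893949
((535.4617309570312, 40.829750061035156), (58.154876708984375, 93.35678100585938), 22.036226272583008) [0.58653204 0.12261075] [0.0447 0.0592] closing angle -175.40819059310672
((333.82379150390625, 37.93852233886719), (28.79036521911621, 78.6755599975586), 5.19442892074585) [0.43648611 0.09137755] [0.0212 0.0524] closing angle -172.35954640297905
```

View pics/w1.png

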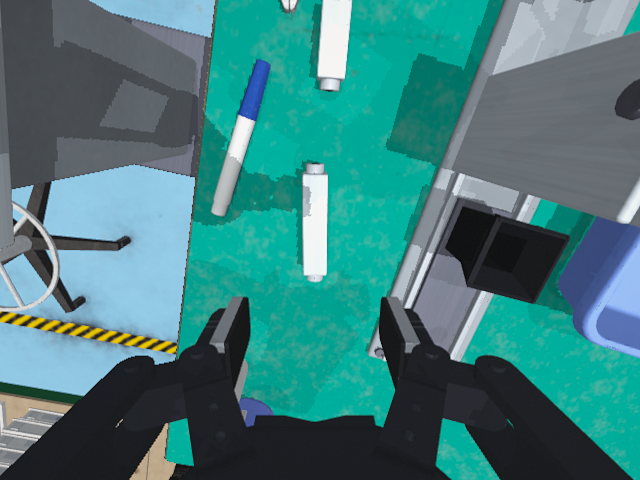

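The long post is straight ahead between the fingers, spanning rows 163–281 at column 315 and aligned with the tool. The way down is clear.

```bash
python3 -m jog '[[[-0.0045,0.001,0.05],[0,0,0]],[[-0.0045,0.001,0.09],[0,0,0]],[[-0.0045,0.001,0.12],[0,0,0]],[[-0.0045,0.001,0.14],[0,0,0]],[[-0.0045,0.001,0.144],[0,0,0]]]'
python3 -m jog '[[[0,0,0],[0,0,0]],[[0,0,0],[0,0,0]],[[0,0,0],[0,0,0]],[[0,0,0],[0,0,0]],[[0,0,0],[0,0,0]]]' 0 40
python3 -m jog '[[[0,0,0],[0,0,0]],[[0,0,0],[0,0,0]],[[0,0,0],[0,0,0]],[[0,0,0],[0,0,0]]]' 
python3 -m jog '[[[0,0,-0.04],[0,0,0]],[[0,0,-0.08],[0,0,0]],[[0,0,-0.13],[0,0,0]],[[0,0,-0.18],[0,0,0]],[[0,0,-0.2],[0,0,0]]]' 
python3 - <<'E'
from h import *
o=ctrl.get_obs();print(delta(o,[.6065,.1156,.215],down(-3.0)))
E
```

```text
t: 2.5
tool_pos: [0.4534, -0.0565, 0.0031]
tool_rot: [-1.959, -2.449, 0.003]
contact_force: [-0.4, -0.2, 0.2]
opening: 0.0598
grip_force: 0.0
t: 3.0
tool_pos: [0.4565, -0.0587, 0.0067]
tool_rot: [1.964, 2.45, 0.001]
contact_force: [0.2, -1.5, -0.5]
opening: -0.0002
grip_force: 0.0
t: 3.4
tool_pos: [0.4558, -0.0586, 0.0057]
tool_rot: [-1.966, -2.451, 0.0]
contact_force: [-1.6, -0.7, -0.3]
opening: -0.0003
grip_force: 0.0
t: 3.9
tool_pos: [0.4582, -0.0592, 0.2121]
tool_rot: [1.96, 2.444, 0.005]
contact_force: [1.2, -0.4, -0.1]
opening: 0.0
grip_force: 0.0
(array([ 0.1384,  0.1827, -0.002 ]), array([0.0086, 0.0034, 0.2714]))
```

The fingers closed on nothing, so I'll look.

```bash
python3 - <<'E'
from h import *
o,d,T=wrist();cv2.imwrite("pics/w2.png",d["image"]);print(o["tool_pos"],o["tool_rot"]);print(np.round(d["mount"],4),d["fx"],d["cx"],d["cy"])
hsv=cv2.cvtColor(d["image"],cv2.COLOR_BGR2HSV)
m=((hsv[...,1]<50)&(hsv[...,2]>170)).astype(np.uint8)
for c in cv2.findContours(m,0,2)[0]:
    if cv2.contourArea(c)>400:
        r=cv2.minAreaRect(c);w=cast(d,cv2.boxPoints(r),.022,T)[:,:2];p=w.mean(0);l=sorted([np.linalg.norm(w[0]-w[1]),np.linalg.norm(w[1]-w[2])])
        print(np.round(r[0]),p,np.round(l,4))
t=optics.get_image("top");cv2.imwrite("pics/t2.png",np.hstack([cv2.resize(d["image"],(400,300)),cv2.resize(t["image"],(400,300))]))
E
```

```text
[ 0.45823766 -0.05920148  0.21210903] [1.95994906 2.44428704 0.00541628]
[[-3.000e-04 -9.485e-01 -3.166e-01  8.170e-02]
 [ 1.000e+00 -4.000e-04  3.000e-04 -1.000e-04]
 [-4.000e-04 -3.166e-01  9.485e-01 -1.648e-01]
 [ 0.000e+00  0.000e+00  0.000e+00  1.000e+00]] 339.2874758644553 314.28264005039597 240.83364303933823
[ 17. 468.] [ 0.13128956 -0.515807  ] [0.046  0.0468]
[443. 294.] [ 0.62891982 -0.1292272 ] [0.0137 0.1037]
[379. 270.] [ 0.54773937 -0.11677783] [0.0121 0.1264]
[ 36. 267.] [ 0.16838233 -0.19447673] [0.0557 0.1185]
[394. 258.] [ 0.5616688  -0.10264338] [0.0402 0.1675]
[453. 174.] [0.593444   0.00655808] [0.0197 0.0585]
[310. 201.] [ 0.45438682 -0.05561911] [0.0202 0.108 ]
[595. 166.] [0.73453932 0.04652783] [0.0071 0.1044]
[240. 152.] [ 0.37419822 -0.0209029 ] [0.0135 0.087 ]
[566. 109.] [0.67954004 0.08606589] [0.0222 0.1445]
[325.  45.] [0.43645777 0.09133257] [0.0211 0.0693]
[613.  78.] [0.71066244 0.12163464] [0.0412 0.1293]
[516.  26.] [0.60201924 0.14469657] [0.0466 0.1181]
[ 16. 120.] [ 0.1553432  -0.04871164] [0.0281 0.2314]
```

View pics/t2.png

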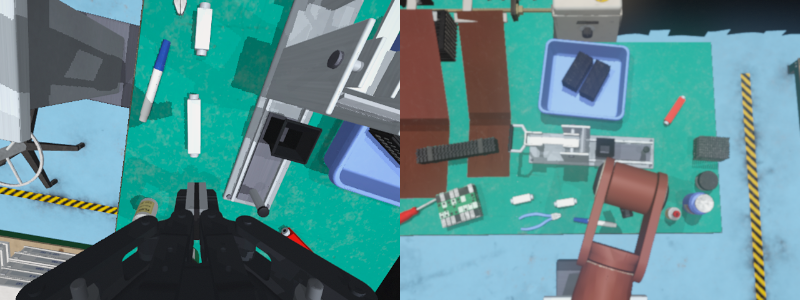

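The post is unmoved at about (.4545,-.056), and yet the fingers shut completely around it. I'll repeat the descent, close with pictures taken before and after, and inspect.

```bash
cat > snap.py <<'E'
from h import *
import sys
o,d,T=wrist();s=optics.get_image("scene");u,v=proj(s,[[.455,-.057,.02]])[0].astype(int)
w=cv2.resize(d["image"],(400,300));c=cv2.resize(s["image"][v-45:v+45,u-60:u+60],(400,300),interpolation=cv2.INTER_CUBIC)
np.save(sys.argv[1],np.hstack([w,c])); print(o["tool_pos"],o["opening"],o["grip_force"])
E
python3 -m jog '[[[0.003,0.002,0.05],[0,0,0]],[[0.003,0.002,0.1],[0,0,0]],[[0.003,0.002,0.15],[0,0,0]],[[0.003,0.002,0.185],[0,0,0]],[[0.003,0.002,0.2],[0,0,0]]]' 0.7
python3 -m jog '[[[0,0,0],[0,0,0]],[[0,0,0],[0,0,0]]]'
python3 snap.py a
python3 -m jog '[[[0,0,0],[0,0,0]],[[0,0,0],[0,0,0]],[[0,0,0],[0,0,0]],[[0,0,0],[0,0,0]]]' 0.27 40
python3 snap.py b
python3 -c "
import numpy as np,cv2
cv2.imwrite('pics/ab.png',np.vstack([np.load('a.npy'),np.load('b.npy')]))"
```

```text
t: 4.5
tool_pos: [0.4517, -0.0536, -0.0008]
tool_rot: [-1.959, -2.443, 0.007]
contact_force: [-0.1, 0.4, -0.4]
opening: 0.0598
grip_force: 0.0
t: 4.7
tool_pos: [0.4563, -0.0549, 0.0049]
tool_rot: [-1.964, -2.449, 0.001]
contact_force: [1.2, -0.1, 0.5]
opening: 0.06
grip_force: 0.0
[ 0.45631851 -0.05491063  0.00492121] 0.060034471946455906 0.0
t: 5.2
tool_pos: [0.4575, -0.0553, 0.0062]
tool_rot: [1.965, 2.45, 0.0]
contact_force: [0.4, 0.4, 0.1]
opening: 0.0231
grip_force: 0.0
[ 0.45748541 -0.05525458  0.00621993] 0.02308489905434061 0.0
```

View pics/ab.png

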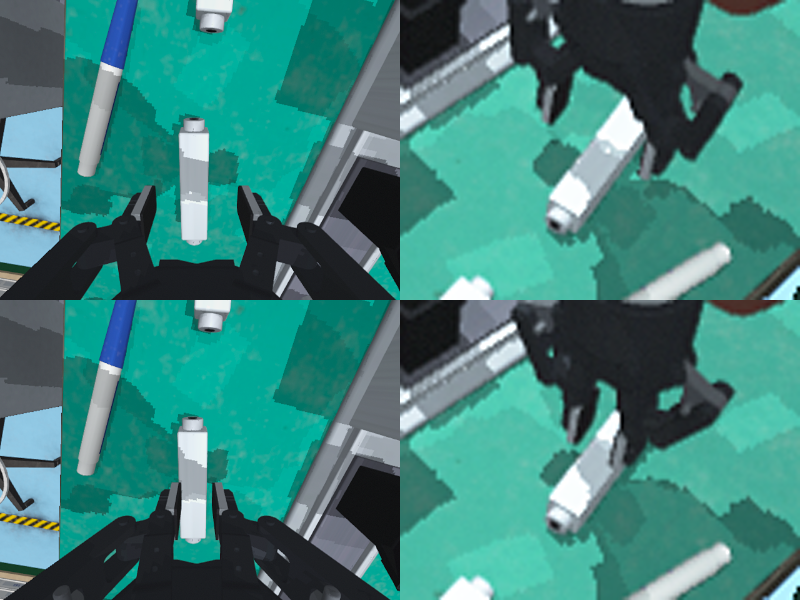

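At 23 mm opening the pads straddle the post, which is at (195,180) in the wrist half. I'll close in small steps.

```bash
for i in 1; do python3 -m jog '[[[0,0,0],[0,0,0]],[[0,0,0],[0,0,0]]]' 0.2 20|tail -3; python3 -m jog '[[[0,0,0],[0,0,0]],[[0,0,0],[0,0,0]]]' 0.1 20|tail -3;python3 -m jog '[[[0,0,0],[0,0,0]],[[0,0,0],[0,0,0]]]' 0 30; done; python3 snap.py c;  python3 -c "
import numpy as np,cv2
cv2.imwrite('pics/c.png',np.load('c.npy'))"
```

```text
contact_force: [0.8, -0.3, 0.4]
opening: 0.0175
grip_force: 0.0
contact_force: [0.1, -0.1, 0.5]
opening: 0.0085
grip_force: 0.0
t: 5.9
tool_pos: [0.4572, -0.0552, 0.0058]
tool_rot: [-1.965, -2.451, 0.0]
contact_force: [0.1, 0.8, -0.4]
opening: -0.0
grip_force: 0.0
[ 0.45720521 -0.05516823  0.00580353] -3.982726597139166e-05 0.0
```

View pics/c.png

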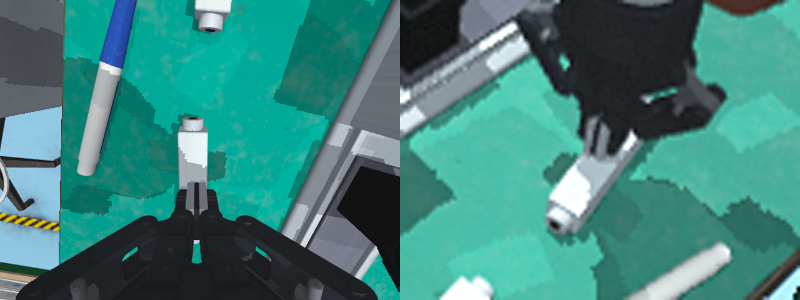

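The shut fingers sit on top of the post, with the tip at crop (598,155). So the real tips are higher than reported, and I'll quantify by how much.

```bash
python3 - <<'E'
from h import *
s=optics.get_image("scene");u,v=proj(s,[[.455,-.057,.02]])[0].astype(int);o=ctrl.get_obs()
for z in (0.006,.022,.03,.04,.05):
    p=proj(s,[*o["tool_pos"][:2],z])[0];print(z,400+(p[0]-u+60)*400/120,(p[1]-v+45)*300/90)
d=optics.get_image("wrist");M=np.linalg.inv(d["mount"])
for k in (0,-.01,-.02,-.03):
    c=M@[0,0,k,1];print(k,(d["cx"]+d["fx"]*c[0]/c[2])/1.6,(d["cy"]+d["fy"]*c[1]/c[2])/1.6)
E
```

```text
0.006 593.7323540165912 162.35732167912812
0.022 596.7709536035348 147.91768994709022
0.03 598.3209601863842 140.55195333119931
0.04 600.28808729042 131.20403165226682
0.05 602.2889135536062 121.69596927894872
0 196.4776811907592 179.96301174863908
-0.01 196.48564148317826 185.46766269495794
-0.02 196.4945269360098 191.61207470425884
-0.03 196.50450878584516 198.51466021864454
```

```bash
python3 -m jog '[[[0,0,-0.01],[0,0,0]],[[0,0,-0.01],[0,0,0]],[[0,0,-0.01],[0,0,0]],[[0,0,-0.01],[0,0,0]]]' 0.55
python3 -m jog '[[[0,0,0.012],[0,0,0]],[[0,0,0.014],[0,0,0]],[[0,0,0.016],[0,0,0]],[[0,0,0.016],[0,0,0]]]'
python3 -m jog '[[[0,0,0.002],[0,0,0]],[[0,0,0.004],[0,0,0]],[[0,0,0.004],[0,0,0]]]'
python3 -m jog '[[[0,0,0.002],[0,0,0]],[[0,0,0.004],[0,0,0]],[[0,0,0.004],[0,0,0]]]'
```

```text
t: 6.5
tool_pos: [0.4573, -0.0552, 0.016]
tool_rot: [1.965, 2.451, 0.0]
contact_force: [-0.3, 0.2, -0.1]
opening: 0.0472
grip_force: 0.0
t: 6.9
tool_pos: [0.4566, -0.055, -0.001]
tool_rot: [-1.965, -2.45, 0.001]
contact_force: [0.2, 0.5, -0.6]
opening: 0.0472
grip_force: 0.0
t: 7.2
tool_pos: [0.4571, -0.0551, -0.0044]
tool_rot: [-1.965, -2.451, 0.0]
contact_force: [-0.4, -0.3, -0.4]
opening: 0.0473
grip_force: 0.0
t: 7.5
tool_pos: [0.4569, -0.0551, -0.0085]
tool_rot: [-1.965, -2.45, 0.0]
contact_force: [0.7, 0.3, 0.2]
opening: 0.047
grip_force: 0.0
```

```bash
for i in 1; do python3 -m jog '[[[0,0,0.002],[0,0,0]],[[0,0,0.003],[0,0,0]],[[0,0,0.003],[0,0,0]]]' | sed -n '2p;4p'
python3 -m jog '[[[0,0,0.002],[0,0,0]],[[0,0,0.003],[0,0,0]],[[0,0,0.003],[0,0,0]]]'| sed -n '2p;4p'; python3 -m jog '[[[0,0,0.001],[0,0,0]],[[0,0,0.002],[0,0,0]],[[0,0,0.002],[0,0,0]]]'| sed -n '2p;4p'; done
python3 -m jog '[[[0,0,0],[0,0,0]],[[0,0,0],[0,0,0]],[[0,0,0],[0,0,0]],[[0,0,0],[0,0,0]]]' 0.27 30 | tail -3
python3 -m jog '[[[0,0,0],[0,0,0]],[[0,0,0],[0,0,0]],[[0,0,0],[0,0,0]]]' 0 30
```

```text
tool_pos: [0.457, -0.0551, -0.0114]
contact_force: [0.6, -0.2, -0.5]
tool_pos: [0.457, -0.0551, -0.0144]
contact_force: [0.2, 0.1, 0.4]
tool_pos: [0.4571, -0.0551, -0.0164]
contact_force: [0.5, -0.7, 0.2]
contact_force: [-1.0, -1.1, 0.7]
opening: 0.0227
grip_force: 0.4
t: 9.1
tool_pos: [0.4574, -0.0552, -0.0161]
tool_rot: [1.965, 2.451, 0.0]
contact_force: [-0.8, -0.5, 0.2]
opening: 0.0213
grip_force: 30.0
```

Gripped at 21.3 mm with 30 N; the reported tool height is offset from the real one by about 2 cm, so I'll work relative to this grip height.

```bash
python3 -m jog '[[[0,0,-0.02],[0,0,0]],[[0,0,-0.06],[0,0,0]],[[0,0,-0.11],[0,0,0]],[[0,0,-0.16],[0,0,0]],[[0,0,-0.206],[0,0,0]]]'
python3 -m jog '[[[0,0,-0.01],[0,0,0.1]],[[0,0,-0.01],[0,0,0.2]],[[0,0,-0.01],[0,0,0.27]],[[0,0,-0.01],[0,0,0.27]]]'
python3 - <<'E'
from h import *
o=ctrl.get_obs();print(delta(o,[.6065,.1156,.205],down(-3.0)))
E
```

```text
t: 9.6
tool_pos: [0.4568, -0.055, 0.1917]
tool_rot: [1.965, 2.451, 0.0]
contact_force: [1.3, 0.1, -1.9]
opening: 0.0212
grip_force: 29.9
t: 10.0
tool_pos: [0.4569, -0.055, 0.1994]
tool_rot: [-2.277, -2.164, 0.0]
contact_force: [0.4, -0.8, -2.2]
opening: 0.0212
grip_force: 29.9
(array([ 0.178 ,  0.1408, -0.0057]), array([-0.0006, -0.0002,  0.0016]))
```

```bash
python3 -m jog '[[[0.035,0.028,-0.005],[0,0,0]],[[0.07,0.056,-0.005],[0,0,0]],[[0.105,0.083,-0.005],[0,0,0]],[[0.14,0.11,-0.005],[0,0,0]],[[0.178,0.141,-0.005],[0,0,0]]]'
python3 -m jog '[[[0,0,0],[0,0,0]],[[0,0,0],[0,0,0]],[[0,0,0],[0,0,0]]]'
python3 - <<'E'
from h import *
o,d,T=wrist();w=d["image"];print(o["tool_pos"])
s=optics.get_image("scene");u,v=proj(s,[.6065,.1156,.19])[0].astype(int);print(u,v)
t=optics.get_image("top");
c=cv2.resize(s["image"][v-68:v+67,u-90:u+90],(400,300),interpolation=cv2.INTER_CUBIC)
cv2.imwrite("pics/p1.png",np.vstack([np.zeros((0,800,3),np.uint8),cv2.resize(np.hstack([cv2.resize(w,(400,300)),c]),(800,300))]))
E
```

```text
t: 10.5
tool_pos: [0.6076, 0.1168, 0.2039]
tool_rot: [-2.275, -2.166, 0.002]
contact_force: [0.4, -0.8, -1.4]
opening: 0.021
grip_force: 30.1
t: 10.8
tool_pos: [0.6065, 0.1149, 0.2043]
tool_rot: [-2.277, -2.164, 0.002]
contact_force: [-0.4, 0.4, -0.1]
opening: 0.0211
grip_force: 30.2
[0.60645092 0.11485594 0.20430231]
259 235
```

View pics/p1.png

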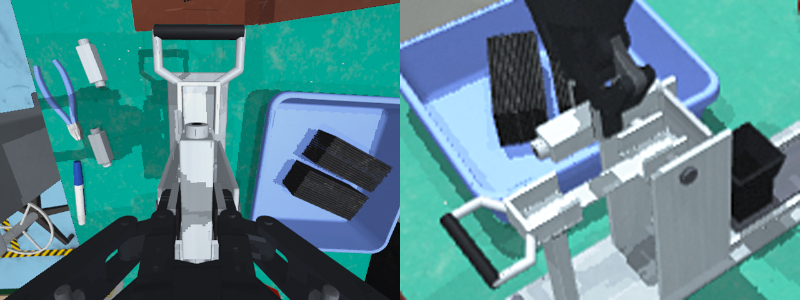

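The wrist half shows the bar square to the tool, from (152,32) to (247,32), with its centre at column 199.5. The held post is at column 196, so a small lateral correction is needed.

```bash
python3 - <<'E'
from h import *
o,d,T=wrist()
g=cv2.cvtColor(d["image"],cv2.COLOR_BGR2GRAY);m=(g<50).astype(np.uint8);m[90:]=0;m[:,:220]=0;m[:,420:]=0
c=max(cv2.findContours(m,0,2)[0],key=cv2.contourArea);r=cv2.minAreaRect(c);print(r)
for dz in (0,.01,.02):
    T2=T.copy();T2[2,3]+=dz;p=cast(d,r[0],.165,T2)[0];q=cast(d,cv2.boxPoints(r),.165,T2);print(dz,p,delta(o,p)[0],sorted([np.linalg.norm(q[0]-q[1]),np.linalg.norm(q[1]-q[2])]))
E
```

```text
((317.0, 50.0), (24.0, 144.0), 90.0)
0 [0.61435266 0.23536239 0.165     ] [0.1211 0.0014 0.0402] [np.float64(0.011457178715792455), np.float64(0.07648095522319533)]
0.01 [0.61453335 0.23728102 0.165     ] [0.1231 0.0015 0.0402] [np.float64(0.012015968046851554), np.float64(0.08021108310790953)]
0.02 [0.61471403 0.23919965 0.165     ] [0.125  0.0016 0.0402] [np.float64(0.012574757377910653), np.float64(0.08394121099262362)]
```

```bash
python3 -m jog '[[[0.003,0.0017,0.02],[0,0,0]],[[0.003,0.0017,0.035],[0,0,0]],[[0.003,0.0017,0.045],[0,0,0]],[[0.003,0.0017,0.045],[0,0,0]]]'
python3 -m jog '[[[0,0,0.006],[0,0,0]],[[0,0,0.012],[0,0,0]],[[0,0,0.016],[0,0,0]],[[0,0,0.018],[0,0,0]],[[0,0,0.018],[0,0,0]]]'
python3 -m jog '[[[0,0,0.001],[0,0,0]],[[0,0,0.002],[0,0,0]],[[0,0,0.002],[0,0,0]]]'
```

```text
t: 11.4
tool_pos: [0.6072, 0.1179, 0.1572]
tool_rot: [-2.276, -2.162, 0.006]
contact_force: [0.1, 0.4, -1.4]
opening: 0.0217
grip_force: 30.2
t: 11.9
tool_pos: [0.6088, 0.1183, 0.1415]
tool_rot: [-2.277, -2.164, 0.001]
contact_force: [-0.8, -0.8, -1.4]
opening: 0.0211
grip_force: 30.2
t: 12.2
tool_pos: [0.609, 0.1184, 0.1399]
tool_rot: [2.277, 2.164, 0.0]
contact_force: [-0.2, 0.3, -0.8]
opening: 0.0215
grip_force: 30.2
```

```bash
python3 -m jog '[[[0,0,0.001],[0,0,0]],[[0,0,0.002],[0,0,0]],[[0,0,0.002],[0,0,0]]]'|sed -n '2p;4p'
python3 -m jog '[[[0,0,0],[0,0,0]],[[0,0,0],[0,0,0]],[[0,0,0],[0,0,0]]]' 0.42
python3 -m jog '[[[0,0,-0.02],[0,0,0]],[[0,0,-0.05],[0,0,0]],[[0,0,-0.09],[0,0,0]],[[0,0,-0.09],[0,0,0]]]'|sed -n '2p;4p'
python3 - <<'E'
from h import *
o,d,T=wrist();w=d["image"]
s=optics.get_image("scene");u,v=proj(s,[.6065,.1156,.165])[0].astype(int)
c=cv2.resize(s["image"][v-68:v+67,u-90:u+90],(400,300),interpolation=cv2.INTER_CUBIC)
cv2.imwrite("pics/p2.png",np.hstack([cv2.resize(w,(400,300)),c]))
print(delta(o,[.592,-.158,.22],down(87)))
E
```

```text
tool_pos: [0.609, 0.1183, 0.138]
contact_force: [-0.5, 0.7, -0.3]
t: 12.8
tool_pos: [0.6091, 0.1183, 0.1381]
tool_rot: [2.277, 2.164, 0.001]
contact_force: [-0.4, 0.2, 0.7]
opening: 0.0361
grip_force: 0.0
tool_pos: [0.6125, 0.1186, 0.2358]
contact_force: [0.2, -0.8, 2.0]
(array([-0.2773, -0.0066,  0.0153]), array([ 0.0109,  0.0085, -1.5693]))
```

View pics/p2.png

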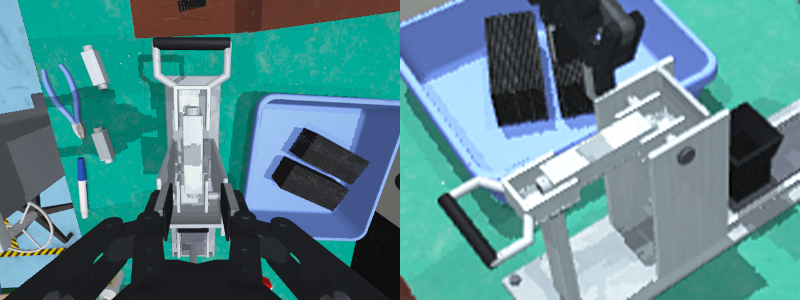

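The post lies in the chute, at about (192,150) in the wrist half, seated between the walls. Next is the knob.

```bash
python3 -m jog '[[[-0.04,0,0],[0,0,-0.1]],[[-0.08,0,0],[0,0,-0.24]],[[-0.12,0,0],[0,0,-0.38]],[[-0.17,0,0],[0,0,-0.52]],[[-0.217,-0.005,0],[0,0,-0.66]]]' 0.5
python3 - <<'E'
from h import *
o=ctrl.get_obs();print(o["q"].round(2),delta(o,[.585,-.158,.21],down(87)))
E
```

```text
t: 13.8
tool_pos: [0.5919, -0.0991, 0.2255]
tool_rot: [-1.445, -2.786, 0.001]
contact_force: [0.3, -0.4, 0.4]
opening: 0.0428
grip_force: 0.0
[-0.29 -0.01  1.65 -0.    1.5  -0.9 ] (array([-0.0442, -0.0395,  0.0155]), array([-7.000e-04, -3.100e-03, -9.045e-01]))
```

```bash
python3 -m jog '[[[-0.01,-0.01,0.005],[0,0,-0.14]],[[-0.02,-0.02,0.01],[0,0,-0.28]],[[-0.03,-0.03,0.015],[0,0,-0.42]],[[-0.044,-0.04,0.015],[0,0,-0.56]],[[-0.044,-0.04,0.015],[0,0,-0.7]]]'|tail -1
python3 -m jog '[[[0,0,0],[0,0,-0.14]],[[0,0,0],[0,0,-0.205]],[[0,0,0],[0,0,-0.205]],[[0,0,0],[0,0,-0.205]]]'
python3 - <<'E'
from h import *
o,d,T=wrist();cv2.imwrite("pics/k1.png",d["image"]);T[2,3]+=.012
P=np.array([.5917,-.1575,.082]);c=np.linalg.inv(T)@[*P,1];u=d["cx"]+d["fx"]*c[0]/c[2];v=d["cy"]+d["fy"]*c[1]/c[2];print("expect",u,v)
g=d["image"].max(2);m=(g<75).astype(np.uint8);n,l,st,ce=cv2.connectedComponentsWithStats(m)
for i in range(1,n):
    if 60<st[i,4]<20000: print(st[i],ce[i].round(1),cast(d,ce[i],.082,T)[0].round(4))
E
```

```text
grip_force: 0.0
t: 14.7
tool_pos: [0.5846, -0.1564, 0.2113]
tool_rot: [-0.093, -3.138, -0.001]
contact_force: [-0.8, -0.8, -0.8]
opening: 0.0424
grip_force: 0.0
expect 313.1402900091688 227.4593407237183
[ 95 103  46  68 752] [126.  135.9] [ 0.5001 -0.3135  0.082 ]
[   0  120   83  224 2354] [ 35.  239.1] [ 0.5873 -0.4215  0.082 ]
[ 408  195   82   68 4496] [447.8 228.1] [ 0.6    -0.0312  0.082 ]
[151 200  25  66 725] [163.8 233.8] [ 0.5894 -0.2986  0.082 ]
[ 76 206  52  27 260] [ 99.4 219.2] [ 0.5718 -0.3556  0.082 ]
[114 206  34  28 255] [129.1 219.9] [ 0.5741 -0.3282  0.082 ]
[ 94 225  26  17 147] [104.2 234.7] [ 0.5869 -0.3549  0.082 ]
[117 234  30  48 421] [131.5 257.3] [ 0.6111 -0.3345  0.082 ]
[ 89 249  26  34 240] [ 99.6 264.4] [ 0.6165 -0.3671  0.082 ]
```

```bash
python3 - <<'E'
from h import *
im=cv2.imread("pics/k1.png");o=ctrl.get_obs();d=optics.get_image("wrist");W=np.eye(4);W[:3,:3]=R.from_rotvec(o["tool_rot"]).as_matrix();W[:3,3]=o["tool_pos"];T=W@d["mount"];T[2,3]+=.012
w=im.max(2)[187:270,270:360];print(np.percentile(w,[0,2,10,50]));m=(w<60).astype(np.uint8)
n,l,st,ce=cv2.connectedComponentsWithStats(m)
for i in range(1,n):
    if st[i,4]>30: print(st[i],ce[i]+[270,187],cast(d,ce[i]+[270,187],.082,T)[0].round(4))
cv2.imwrite("pics/k2.png",cv2.resize(im[140:320,200:440],None,fx=3,fy=3))
E
```

```text
[ 29.  93. 116. 175.]
```

View pics/k2.png

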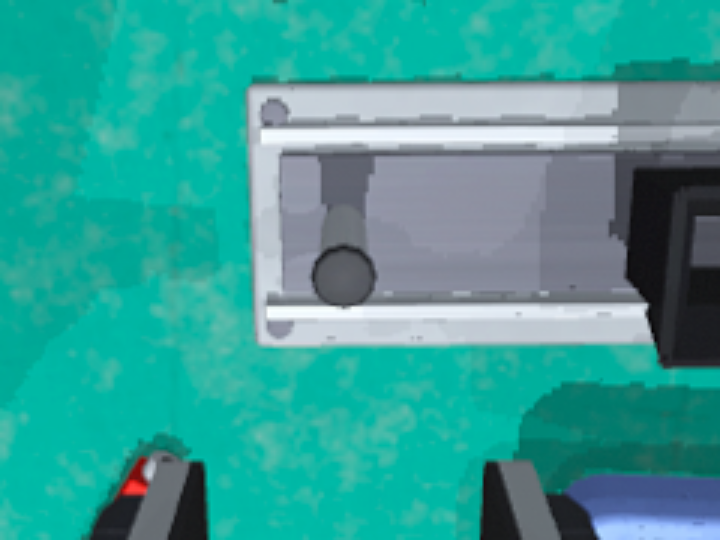

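The crop shows the knob cap at (344,275), i.e. pixel (314.7,231.7), which puts it near (.594,-.1565). I'll descend, pinch it and push.

```bash
python3 -m jog '[[[-0.0094,0,0.04],[0,0,0]],[[-0.0094,0,0.085],[0,0,0]],[[-0.0094,0,0.13],[0,0,0]],[[-0.0094,0,0.165],[0,0,0]],[[-0.0094,0,0.188],[0,0,0]]]'|sed -n '2p;4p'
python3 -m jog '[[[0,0,0],[0,0,0]],[[0,0,0],[0,0,0]],[[0,0,0],[0,0,0]],[[0,0,0],[0,0,0]],[[0,0,0],[0,0,0]]]' 0 40
python3 -m jog '[[[0,0,0],[0,0,0]],[[0,0,0],[0,0,0]]]'
```

```text
tool_pos: [0.5924, -0.1563, 0.0209]
contact_force: [-1.2, -0.3, -0.1]
t: 15.8
tool_pos: [0.5937, -0.1569, 0.0239]
tool_rot: [-0.091, -3.139, -0.001]
contact_force: [0.2, -0.6, -14.5]
opening: 0.0177
grip_force: 39.3
t: 16.0
tool_pos: [0.5937, -0.1569, 0.024]
tool_rot: [-0.091, -3.138, -0.001]
contact_force: [-0.6, -0.2, -15.2]
opening: 0.0177
grip_force: 39.3
```

```bash
python3 -m jog '[[[0,0,0],[0,0,0]],[[0,0,0],[0,0,0]],[[0,0,0.006],[0,0,0]],[[0,0,0.014],[0,0,0]],[[0,0,0.014],[0,0,0]]]' 0.5|sed -n '2p;4,5p'
python3 -m jog '[[[0,0,0],[0,0,0]],[[0,0,0],[0,0,0]],[[0,0,0],[0,0,0]],[[0,0,0],[0,0,0]],[[0,0,0],[0,0,0]]]' 0 40
python3 -m jog '[[[0,0,0],[0,0,0]]]'|tail -3; python3 -c "
from h import *
o=ctrl.get_obs();print(delta(o,o['tool_pos']+.1*np.array([.052,.9986,0])))"
```

```text
tool_pos: [0.5942, -0.157, 0.01]
contact_force: [-0.2, 0.0, 0.4]
opening: 0.0425
t: 17.0
tool_pos: [0.5947, -0.1572, 0.0109]
tool_rot: [0.091, 3.14, 0.0]
contact_force: [0.0, 0.4, 0.3]
opening: 0.0153
grip_force: 38.9
contact_force: [0.7, 0.3, -0.4]
opening: 0.0156
grip_force: 38.9
(array([0.0006, 0.1   , 0.    ]), None)
```

```bash
python3 -m jog '[[[0,0.015,0],[0,0,0]],[[0,0.03,0],[0,0,0]],[[0,0.045,0],[0,0,0]],[[0,0.06,0],[0,0,0]],[[0,0.075,0],[0,0,0]]]'|sed -n '2p;4,6p'
python3 -m jog '[[[0,0.005,0],[0,0,0]],[[0,0.01,0],[0,0,0]],[[0,0.012,0],[0,0,0]],[[0,0.012,0],[0,0,0]]]'|sed -n '2p;4,6p'
python3 -m jog '[[[0,0.002,0],[0,0,0]],[[0,0.004,0],[0,0,0]],[[0,0.004,0],[0,0,0]]]'|sed -n '2p;4,6p'
```

```text
tool_pos: [0.5988, -0.0807, 0.0109]
contact_force: [-1.6, -2.2, 0.5]
opening: 0.0153
grip_force: 39.5
tool_pos: [0.5991, -0.0741, 0.0109]
contact_force: [-4.3, -14.7, 0.3]
opening: 0.0149
grip_force: 40.5
tool_pos: [0.5992, -0.0742, 0.011]
contact_force: [-5.2, -28.4, -0.9]
opening: 0.0151
grip_force: 42.8
```

```bash
python3 -m jog '[[[0,-0.006,0],[0,0,0]],[[0,-0.006,0],[0,0,0]]]'|sed -n '2p;4,6p'
python3 -m jog '[[[0,0,0],[0,0,0]],[[0,0,0],[0,0,0]],[[0,0,0],[0,0,0]]]' 0.5|sed -n '2p;4,6p'
python3 -m jog '[[[0,0,-0.03],[0,0,0]],[[0,0,-0.08],[0,0,0]],[[0,0,-0.13],[0,0,0]],[[0,0,-0.18],[0,0,0]],[[0,0,-0.225],[0,0,0]]]' 0.5|sed -n '2p;4,6p'
python3 -m jog '[[[0,0.05,0],[0,0,0]],[[0,0.1,0],[0,0,0]],[[0,0.15,0],[0,0,0]],[[0,0.2,0],[0,0,0]],[[0,0.25,0],[0,0,0]]]' 0.36|sed -n '2p;4,6p'
python3 - <<'E'
from h import *
o=ctrl.get_obs();print(delta(o,[.614,.2355,.22],down(87)))
o,d,T=wrist();T[2,3]+=.012
c=np.linalg.inv(T)@[.614,.2355,.165,1];u=d["cx"]+d["fx"]*c[0]/c[2];v=d["cy"]+d["fy"]*c[1]/c[2];print("expect",u,v)
g=d["image"].max(2);m=(g<60).astype(np.uint8);n,l,st,ce=cv2.connectedComponentsWithStats(m)
for i in range(1,n):
    if 300<st[i,4]<20000: print(st[i],ce[i].round(1),cast(d,ce[i],.165,T)[0].round(4))
E
```

```text
tool_pos: [0.5992, -0.0739, 0.0109]
contact_force: [-4.3, -5.9, 0.7]
opening: 0.0154
grip_force: 40.0
tool_pos: [0.5999, -0.0716, 0.0109]
contact_force: [0.2, -0.2, -0.6]
opening: 0.0425
grip_force: 0.0
tool_pos: [0.5999, -0.0717, 0.2388]
contact_force: [0.9, -0.5, -0.0]
opening: 0.0425
grip_force: 0.0
tool_pos: [0.6138, 0.1799, 0.236]
contact_force: [0.3, -0.5, 0.1]
opening: 0.0307
grip_force: 0.0
(array([0.003 , 0.0555, 0.016 ]), array([ 0.0006,  0.0007, -0.0051]))
expect 386.30364407666997 235.44068539687262
[ 422  135  218   90 4719] [536.9 173.4] [0.5732 0.3437 0.165 ]
[ 156  183   66   42 1308] [197.3 205.2] [0.5822 0.095  0.165 ]
[379 190  22 101 929] [388.3 242.5] [0.6198 0.2371 0.165 ]
```

```bash
python3 -m jog '[[[0.001,0.03,0],[0,0,0]],[[0.002,0.0565,0],[0,0,0]],[[0.002,0.0565,0],[0,0,0]],[[0.002,0.0565,0.03],[0,0,0]],[[0.002,0.0565,0.05],[0,0,0]]]'|sed -n '2p;4,6p'
python3 -m jog '[[[0,0,0.02],[0,0,0]],[[0,0,0.035],[0,0,0]],[[0,0,0.045],[0,0,0]],[[0,0,0.05],[0,0,0]],[[0,0,0.05],[0,0,0]]]'|sed -n '2p;4,6p'
python3 -m jog '[[[0,0,0],[0,0,0]],[[0,0,0],[0,0,0]],[[0,0,0],[0,0,0]],[[0,0,0],[0,0,0]],[[0,0,0],[0,0,0]]]' 0 30
```

```text
tool_pos: [0.6152, 0.2338, 0.1849]
contact_force: [-0.3, -0.3, -0.6]
opening: 0.0309
grip_force: 0.0
tool_pos: [0.6153, 0.2336, 0.1355]
contact_force: [0.1, 0.4, -0.3]
opening: 0.0307
grip_force: 0.0
t: 21.35
tool_pos: [0.6162, 0.2346, 0.1372]
tool_rot: [0.091, 3.138, 0.003]
contact_force: [1.5, 3.2, 3.5]
opening: 0.0106
grip_force: 30.7
```

```bash
python3 -m jog '[[[0,-0.0002,-0.0086],[0,0,0]],[[0,-0.0009,-0.0172],[0,0,0]],[[0,-0.002,-0.0257],[0,0,0]],[[0,-0.0034,-0.0342],[0,0,0]],[[0,-0.0034,-0.0342],[0,0,0]]]'|sed -n '2p;4,6p'
```

```text
tool_pos: [0.6159, 0.2314, 0.1712]
contact_force: [3.6, 6.8, -1.7]
opening: 0.0104
grip_force: 29.8
```

```bash
python3 -m jog '[[[0,-0.0043,-0.0166],[0,0,0]],[[0,-0.0102,-0.0328],[0,0,0]],[[0,-0.0177,-0.0483],[0,0,0]],[[0,-0.0266,-0.0629],[0,0,0]],[[0,-0.0371,-0.0766],[0,0,0]]]'|sed -n '2p;4,6p'
python3 -m jog '[[[0,-0.0117,-0.0126],[0,0,0]],[[0,-0.0246,-0.0239],[0,0,0]],[[0,-0.0386,-0.0339],[0,0,0]],[[0,-0.0386,-0.0339],[0,0,0]]]'|sed -n '2p;4,6p'
```

```text
tool_pos: [0.6141, 0.1963, 0.2493]
contact_force: [2.1, 10.0, 5.2]
opening: 0.0104
grip_force: 29.3
tool_pos: [0.6119, 0.1552, 0.2853]
contact_force: [0.5, 7.6, 9.3]
opening: 0.0103
grip_force: 31.1
```

```bash
python3 -m jog '[[[0,-0.0075,-0.0045],[0,0,0]],[[0,-0.0149,-0.0086],[0,0,0]],[[0,-0.0228,-0.0124],[0,0,0]],[[0,-0.0306,-0.0156],[0,0,0]],[[0,-0.0387,-0.0185],[0,0,0]]]'|sed -n '2p;4,6p'
python3 -m jog '[[[0,-0.0082,-0.0025],[0,0,0]],[[0,-0.0165,-0.0046],[0,0,0]],[[0,-0.025,-0.0063],[0,0,0]],[[0,-0.0335,-0.0076],[0,0,0]],[[0,-0.042,-0.0084],[0,0,0]]]'|sed -n '2p;4,6p'
python3 -m jog '[[[0,-0.002,0],[0,0,0]],[[0,-0.004,0],[0,0,0]],[[0,-0.004,0],[0,0,0]]]'|sed -n '2p;4,6p'
```

```text
tool_pos: [0.6098, 0.1166, 0.3022]
contact_force: [2.6, 4.9, 6.8]
opening: 0.0106
grip_force: 32.0
tool_pos: [0.6074, 0.0746, 0.3091]
contact_force: [6.9, 26.5, 2.4]
opening: 0.0104
grip_force: 33.2
tool_pos: [0.6074, 0.0749, 0.3091]
contact_force: [6.3, 17.2, 5.7]
opening: 0.0108
grip_force: 32.9
```

```bash
python3 -m jog '[[[0,0,0],[0,0,0]],[[0,0,0],[0,0,0]],[[0,0,0],[0,0,0]],[[0,0,0],[0,0,0]],[[0,0,0],[0,0,0]]]'|sed -n '2p;4,6p'
python3 -m jog '[[[0,0.0125,0.0008],[0,0,0]],[[0,0.021,0.0021],[0,0,0]],[[0,0.0295,0.0038],[0,0,0]],[[0,0.0378,0.0059],[0,0,0]],[[0,0.046,0.0084],[0,0,0]]]'|sed -n '2p;4,6p'
python3 -m jog '[[[0,0.0081,0.0029],[0,0,0]],[[0,0.0238,0.0099],[0,0,0]],[[0,0.0387,0.0185],[0,0,0]],[[0,0.0527,0.0285],[0,0,0]],[[0,0.0656,0.0398],[0,0,0]]]'|sed -n '2p;4,6p'
```

```text
tool_pos: [0.6074, 0.0749, 0.3091]
contact_force: [6.0, 15.9, 4.0]
opening: 0.0104
grip_force: 32.9
tool_pos: [0.6096, 0.1158, 0.2998]
contact_force: [6.3, 0.2, 3.2]
opening: 0.0105
grip_force: 33.7
tool_pos: [0.6128, 0.1821, 0.2578]
contact_force: [4.5, 1.0, 1.4]
opening: 0.0101
grip_force: 35.1
```

```bash
python3 -m jog '[[[0,0.0117,0.0126],[0,0,0]],[[0,0.0222,0.0263],[0,0,0]],[[0,0.0311,0.0409],[0,0,0]],[[0,0.0386,0.0564],[0,0,0]],[[0,0.0445,0.0726],[0,0,0]]]'|sed -n '2p;4,6p'
python3 -m jog '[[[0,0.0043,0.0166],[0,0,0]],[[0,0.0058,0.0251],[0,0,0]],[[0,0.0068,0.0336],[0,0,0]],[[0,0.0075,0.0422],[0,0,0]],[[0,0.0077,0.0508],[0,0,0]]]'|sed -n '2p;4,6p'
python3 -m jog '[[[0,0,0.001],[0,0,0]],[[0,0,0.001],[0,0,0]],[[0,0,0.001],[0,0,0]]]'
```

```text
tool_pos: [0.6145, 0.2268, 0.1848]
contact_force: [3.7, 0.2, -1.1]
opening: 0.0104
grip_force: 35.5
tool_pos: [0.615, 0.2346, 0.1344]
contact_force: [3.9, 4.6, 0.4]
opening: 0.0104
grip_force: 36.9
t: 26.85
tool_pos: [0.615, 0.2346, 0.1335]
tool_rot: [-0.091, -3.139, -0.003]
contact_force: [5.1, 4.7, -2.2]
opening: 0.0101
grip_force: 36.9
```

```bash
python3 -m jog '[[[0,0,0.002],[0,0,0]],[[0,0,0.004],[0,0,0]],[[0,0,0.004],[0,0,0]]]'|sed -n '2p;4,6p'
python3 - <<'E'
from h import *
t=optics.get_image("top");im=t["image"];hsv=cv2.cvtColor(im,cv2.COLOR_BGR2HSV)
# bar position in top view now vs at start, and white in chute
s0=cv2.imread("pics/top0.png")
for n,i in (("start",s0),("now",im)):
    g=i.max(2);print(n,g[228,200:310:4])
print("hinge px",proj(t,[.6035,.0606,.165]),"pocket in",proj(t,[.6057,.0506,.125]))
E
```

```text
tool_pos: [0.615, 0.2346, 0.1316]
contact_force: [0.1, 3.5, 6.1]
opening: 0.0103
grip_force: 37.5
start [206 217 229 231 232 232 231 223 225 225 227 231 231 231 231 231 232 232
 232 232 232 227 168 197 149 135 176 178]
now [157 181 233 237 238 238 238 230 231 232 234 238 238 238 238 238 239 239
 239 239 239 235 205 204 151 104 137 154]
hinge px [[276.1868168 225.5166241]] pocket in [[282.72937592 228.16197845]]
```

```bash
python3 -m jog '[[[0,0,-0.003],[0,0,0]],[[0,0,-0.003],[0,0,0]],[[0,0,-0.003],[0,0,0]],[[0,0,-0.003],[0,0,0]],[[0,0,-0.003],[0,0,0]]]' 0.36|sed -n '2p;4,6p'
python3 -m jog '[[[0,0,-0.03],[0,0,0]],[[0,0,-0.075],[0,0,0]],[[0,0,-0.11],[0,0,0]],[[0,0,-0.11],[0,0,0]]]' 0.36|sed -n '2p;4,6p'
python3 -m jog '[[[0,-0.04,0],[0,0,0]],[[0,-0.09,0],[0,0,0]],[[0,-0.14,0],[0,0,0]],[[0,-0.19,0],[0,0,0]],[[0,-0.24,0],[0,0,0]]]' 0.5|sed -n '2p;4,6p'
python3 - <<'E'
from h import *
o=ctrl.get_obs();print(delta(o,[.5992,-.0735,.24],down(87)))
o,d,T=wrist();T[2,3]+=.012
cv2.imwrite("pics/fin.png",d["image"]);hsv=cv2.cvtColor(d["image"],cv2.COLOR_BGR2HSV)
def px(P):
    c=np.linalg.inv(T)@[*P,1];return int(d["cx"]+d["fx"]*c[0]/c[2]),int(d["cy"]+d["fy"]*c[1]/c[2])
for y in (-.06,-.04,-.03,-.02,-.01,0,.01,.04,.06,.08):
    P=np.array([.6035,.0606,0])+y*np.array([.052,.9986,0]);u,v=px([P[0],P[1],.125 if y<.02 else .165]);print(y,(u,v),d["image"][v,u] if 0<=u<640 and 0<=v<480 else None)
E
```

```text
tool_pos: [0.615, 0.2335, 0.1332]
contact_force: [0.1, 0.2, -0.2]
opening: 0.0309
grip_force: 0.0
tool_pos: [0.6185, 0.2345, 0.2519]
contact_force: [0.4, -0.1, 0.8]
opening: 0.0309
grip_force: 0.0
tool_pos: [0.6006, -0.0076, 0.243]
contact_force: [1.6, -0.2, -0.2]
opening: 0.0428
grip_force: 0.0
(array([-0.0024, -0.0659,  0.003 ]), array([ 0.    , -0.0008, -0.0055]))
-0.06 (323, 222) [141 127 122]
-0.04 (345, 222) [23 23 22]
-0.03 (356, 222) [17 17 15]
-0.02 (367, 221) [159 150 144]
-0.01 (378, 221) [208 198 191]
0 (389, 221) [112 107 100]
0.01 (401, 221) [114 108 101]
0.04 (451, 234) [238 240 235]
0.06 (476, 234) [238 240 232]
0.08 (502, 234) [237 230 220]
```

```bash
python3 -m jog '[[[-0.0024,-0.035,0],[0,0,0]],[[-0.0024,-0.066,0],[0,0,0]],[[-0.0024,-0.066,0],[0,0,0]],[[-0.0024,-0.066,0.03],[0,0,0]],[[-0.0024,-0.066,0.07],[0,0,0]]]'|sed -n '2p;4,6p'
python3 -m jog '[[[0,0,0.04],[0,0,0]],[[0,0,0.085],[0,0,0]],[[0,0,0.125],[0,0,0]],[[0,0,0.15],[0,0,0]],[[0,0,0.16],[0,0,0]]]'|sed -n '2p;4,6p'
python3 -m jog '[[[0,0,0],[0,0,0]],[[0,0,0],[0,0,0]],[[0,0,0],[0,0,0]],[[0,0,0],[0,0,0]],[[0,0,0],[0,0,0]]]' 0 40
```

```text
tool_pos: [0.6019, -0.0718, 0.1758]
contact_force: [0.2, -0.0, -0.5]
opening: 0.0425
grip_force: 0.0
tool_pos: [0.5969, -0.0702, 0.0094]
contact_force: [-0.1, 0.2, -0.1]
opening: 0.0428
grip_force: 0.0
t: 30.15
tool_pos: [0.6004, -0.0741, 0.0147]
tool_rot: [0.091, 3.139, -0.006]
contact_force: [1.0, -7.6, -8.3]
opening: 0.0153
grip_force: 39.0
```

```bash
python3 -m jog '[[[0,-0.005,0],[0,0,0]],[[0,-0.013,0],[0,0,0]],[[0,-0.023,0],[0,0,0]],[[0,-0.033,0],[0,0,0]],[[0,-0.043,0],[0,0,0]]]'|sed -n '2p;4,6p'
python3 -m jog '[[[0,-0.01,0],[0,0,0]],[[0,-0.02,0],[0,0,0]],[[0,-0.03,0],[0,0,0]],[[0,-0.037,0],[0,0,0]],[[0,-0.042,0],[0,0,0]]]'|sed -n '2p;4,6p'
python3 -m jog '[[[0,-0.004,0],[0,0,0]],[[0,-0.008,0],[0,0,0]],[[0,-0.012,0],[0,0,0]],[[0,-0.012,0],[0,0,0]]]'|sed -n '2p;4,6p'
```

```text
tool_pos: [0.5981, -0.1158, 0.0146]
contact_force: [1.8, 0.8, -3.1]
opening: 0.0154
grip_force: 39.5
tool_pos: [0.5958, -0.1578, 0.0145]
contact_force: [3.1, 1.5, 0.8]
opening: 0.0153
grip_force: 39.8
tool_pos: [0.5954, -0.1637, 0.0145]
contact_force: [4.8, 19.4, 4.9]
opening: 0.0155
grip_force: 41.8
```

```bash
python3 -m jog '[[[0,0.006,0],[0,0,0]],[[0,0.006,0],[0,0,0]]]'|sed -n '2p;4,6p'
python3 -m jog '[[[0,0,0],[0,0,0]],[[0,0,0],[0,0,0]],[[0,0,0],[0,0,0]]]' 0.5|sed -n '2p;4,6p'
python3 -m jog '[[[0,0,-0.03],[0,0,0]],[[0,0,-0.08],[0,0,0]],[[0,0,-0.13],[0,0,0]],[[0,0,-0.18],[0,0,0]],[[0,0,-0.2],[0,0,0]]]'|sed -n '2p;4,6p'
python3 - <<'E'
from h import *
o,d,T=wrist();T[2,3]+=.012
hsv=cv2.cvtColor(d["image"],cv2.COLOR_BGR2HSV);m=((hsv[...,1]<50)&(hsv[...,2]>120)).astype(np.uint8)
m2=(d["image"].max(2)<60).astype(np.uint8)
pk=np.array([.5954,-.1637,0])+.125*np.array([.052,.9986,0]);print("pocket",pk)
for P in ([*pk[:2],.125],[*pk[:2],.086],[pk[0],pk[1]+.02,.086],[pk[0]-.02,pk[1],.086],[pk[0]+.02,pk[1],.086]):
    c=np.linalg.inv(T)@[*P,1];u,v=int(d["cx"]+d["fx"]*c[0]/c[2]),int(d["cy"]+d["fy"]*c[1]/c[2]);print(P,(u,v),d["image"][v,u])
u0,v0=450,230
g=d["image"].max(2);print(g[170:290:6,400:520:6])
s=optics.get_image("scene")
for P in ([*pk[:2],.12],[*pk[:2],.105],[*pk[:2],.07],[pk[0]-.03,pk[1],.11],[pk[0],pk[1],.14]):
    u,v=proj(s,P)[0].astype(int);print("scene",P[2],(u,v),s["image"][v,u])
t=optics.get_image("top");hs=cv2.cvtColor(t["image"],cv2.COLOR_BGR2HSV)
m=((hs[...,1]<50)&(hs[...,2]>185)).astype(np.uint8); m[:295]=0;m[345:]=0;m[:,:170]=0;m[:,380:]=0
for c in cv2.findContours(m,0,2)[0]:
    if cv2.contourArea(c)>100: print("bench posts",cv2.minAreaRect(c))
E
```

```text
tool_pos: [0.5956, -0.1622, 0.0145]
contact_force: [4.0, 1.3, 1.7]
opening: 0.0153
grip_force: 40.3
tool_pos: [0.5937, -0.1631, 0.0131]
contact_force: [-0.6, 0.2, -0.6]
opening: 0.0424
grip_force: 0.0
tool_pos: [0.5967, -0.1641, 0.2207]
contact_force: [0.7, 0.1, 1.2]
opening: 0.043
grip_force: 0.0
pocket [ 0.6019   -0.038875  0.      ]
[np.float64(0.6019), np.float64(-0.03887500000000001), 0.125] (464, 226) [108 103  97]
[np.float64(0.6019), np.float64(-0.03887500000000001), 0.086] (447, 214) [118 112 106]
[np.float64(0.6019), np.float64(-0.018875000000000006), 0.086] (468, 213) [124 118 111]
[np.float64(0.5819), np.float64(-0.03887500000000001), 0.086] (448, 193) [23 22 21]
[np.float64(0.6219), np.float64(-0.03887500000000001), 0.086] (446, 235) [35 30 29]
[[236 238 170 170 170 188 169 170 160 159 156 214 213 213 213 216 142 122
  114 116]
 [115 114  92  91  91  98  86  87  84  84 199 200 195 200 190 123 139 144
  207 212]
 [136  76  65  18  20  20  21  19  19  51 208 137 192 212 145 147 146 145
  144 146]
 [134  74  37  20  21  52  48  47  47  48  48  48  49  47  47 112 134 145
  1
[... 1167 characters left out ...]
135 134 134 134 135
  135 135]
 [100 100 101 103 102  97 102 102  99 100 100 101 102 102 100 106 105 106
  105 122]
 [116 134 134 129 129 118 111 109 120 116 118  98 108 101 100 100 101 100
  101 100]]
scene 0.12 (np.int64(325), np.int64(220)) [233 222 207]
scene 0.105 (np.int64(325), np.int64(225)) [184 173 160]
scene 0.07 (np.int64(324), np.int64(237)) [167 160 147]
scene 0.11 (np.int64(335), np.int64(232)) [36 31 28]
scene 0.14 (np.int64(325), np.int64(214)) [180 204  81]
bench posts ((264.161376953125, 323.5758056640625), (12.36170482635498, 36.34341049194336), 81.46923065185547)
bench posts ((194.5235137939453, 317.6058654785156), (12.256572723388672, 36.11892318725586), 77.47119140625)
```

```bash
python3 -c "
from station import job
print(job.finish_job())"
```

```text
the job is handed in; nothing more can be done
None
```

The job is done and handed in: the long post stands in the holder drawn out to its stop, the chute was lowered by hand to level, and the short posts are where they lay; I confirmed the post and the short posts from pixel values, having used my ten picture views.

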